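# Refill the spring-loaded plug magazine

## Robot

A 6-joint arm with a two-finger parallel gripper is mounted at the origin on the work surface; the furniture and walls round the work are solid. World frame = base frame: x ahead of the robot, y to its left, z up, the work surface at z = 0. Lengths are in mm, angles in rad, forces in N, time in s.
With the tool pointing down it reaches from about 275 to 975 mm from the base axis. Payload 8.4 kg.
Tool frame: the origin (TCP) lies between the finger pads; the fingertips stand 11 mm ahead of it and the grasp point (between the pads) lies 8 mm behind it; z points along the fingers, y is the line along which they close (so a half turn about z gives the same grasp; the last joint's range is limited). The gripper opens to 92 mm and grips with 3 to 60 N. Pads are 20 mm wide; open, the fingers measure 128 mm over their backs; the gripper's body (75 mm by 189 mm) begins 69 mm behind the grasp point.
Start: joints at [1.116, 0.353, 1.633, -0, 1.155, -0.002], TCP at [273.427, 562.019, 225.583] pointing down, gripper open.
Joint ranges: [-2.63, 2.63], [-0.92, 2.1], [0.06, 2.66], [-1.3, 4.44], [0, 2.69], [-3.02, 3.02]. Speed limits (rad/s): [2.22, 2.22, 2.79, 3.14, 3.14, 3.14].

## Interface

Orientations are given as a unit quaternion [w, x, y, z].
In Python, from rig import read_state, camera, camera_params, finish_job gives the robot as it stands.
- The arm moves only by the shell command python3 -m inch 'ROWS' [FORCE]. ROWS is a JSON list that holds a single list of rows (three levels of brackets), with 1 to 12 rows, each of 7 numbers: a rotation vector rx, ry, rz in a scale on which 1.0 is pi/2 rad, then dx, dy, dz in shares of the most that a row can go, 1 being 62.5 mm, then the finger opening in mm; each row shifts and turns the commanded pose from where the row before left it, along the tool's axes as they then stand; what a row does not reach is not made up. A row lasts 1/8 s, in which the tool goes at most 62.5 mm and 0.188 rad, less where a joint would pass 70% of its speed; a pose out of reach is approached as far as the arm can. The fingers move at their own pace and stop on an object; FORCE is the grip in N (left out, the last holds). Time passes only in rows, so rows that do not move let the fingers close. It prints the time, the measured TCP pose, the force, the opening and the grip force at its end. Shift and turn numbers lie between -1 and 1, and a call with a number outside is refused. Input that does not fit is refused with a message, and nothing moves.
- read_state(): the state, without advancing time (a new reading comes with each control period).
- camera(name): name is "side" or "top"; returns the picture (400x640x3 uint8, red, green, blue); there is no depth.
- camera_params(name): a dict with "intrinsics" (3x3 intrinsics, pixels), "origin" and "attitude" of the camera in the world. Camera axes: x right, y down, z forward; pixel columns grow to the right and rows downward; lengths in mm; the calibration is good to about 2 mm. A picture is of the moment at which its call begins. camera_params takes no time and is no camera call.
- finish_job(): hands the job in; it is judged then, once.
The state is a dict: "time": time; "joint_positions": joint angles; "joint_vel": joint speeds; "effort": joint torques, N m; "tool_pos": TCP position; "tool_rot": TCP orientation; "wrist_force": force on the tool from outside, world axes, zero at the start; "wrist_torque": the same for the moment, N m; "width": finger opening in mm; "grip_force": force on a finger pad.
Only numpy, scipy, OpenCV 4.12 (cv2) and the standard library are available. Lean on these libraries where they do the work, as an engineer would, in place of code of your own. Each camera call takes 0.05 s, during which the arm holds its last target. There are 200 camera calls.

## Task

Fill the screw-plug magazine on the bench: take the two flanged screw plugs that stand loose on the bench and, one after the other, set each on the magazine's entry, collar down, and push it in along the channel past the two sprung retaining lips until they snap shut behind it and hold it when you let go. Go by feel: the second plug fills the magazine and there is barely any travel left behind the lips, so push gently and do not ram the plugs against the end; leave the other things on the bench where they are.

Things in the scene. Friction and masses are not known exactly. Their poses are not given: they have to be found in the camera images.
- magazine: bed plate of the magazine (226 x 84 mm, 5 mm thick, screwed to the bench), origin on the bench, z up. The magazine proper, an aluminium and steel cassette, is clamped on it in slots along x: it may sit up to 6 mm further in (+x) or out than stated here, unmeasured. Plugs slide thread up along the channel (y = 0, towards +x) on the cassette's floor, z = 8 mm. It holds three; one is in
- magazine_entry (a point): cassette floor, middle of the open entry, 44 mm in front (-x) of the lips' tips as nominally clamped: a plug set down here stands clear of everything. Axes as body magazine. Low guides (9 mm high) either side narrow from 50 mm apart at the outer end to 30.5 mm at 10 mm beyond this point (+x)
- magazine_lips (a point): cassette floor, nominally (6 mm either way in x) midway between the lips' tips. The lips are two steel sprung pawls, 9 mm high (pivot screws 13.7 mm), tips 21 mm apart. A collar pushed in (+x) swings them in and aside (about 6 N more push until the plug's axis is 4 mm past the tips); the push drops as they snap shut behind it, axis 10 mm past the tips; then they lock
- magazine_home (a point): cassette floor, nominally (6 mm either way in x) where the axis of the plug held by the lips rests, 10 mm past their tips; those before it 28 and 56 mm further in. A spring follower presses the row back (-x): 5 N with one plug in, 80 N/m more. With three in, its hard end comes about 2 mm further. About 20 N passes the lips; over 14 N between the two plugs is ramming
- magazine_rail (a point): cassette floor on the channel's axis, nominally (6 mm either way in x) where the rails start, 8 mm past the lips' tips. Rail walls 29.5 mm apart; overhangs 20.5 mm apart hold the collar down, underside 11.5 mm, top 14 mm over the floor (lead-in from 4 mm before). Only the follower (19 mm) and the end block at the far end (26 mm) stand higher
- plug_1: a plain steel flanged screw plug standing on its collar, thread up: round collar 28 mm across and 10 mm high, above it a threaded shank 17 mm in diameter up to 36 mm; 90 g; origin at the centre of the collar's underside, z along the shank. Loose on the bench, to be loaded (in either order); gripped by the thread, it leans or slips back 1 to 4 mm in the fingers under the push
- plug_2: a plain steel flanged screw plug standing on its collar, thread up: round collar 28 mm across and 10 mm high, above it a threaded shank 17 mm in diameter up to 36 mm; 90 g; origin at the centre of the collar's underside, z along the shank. Loose on the bench, to be loaded (in either order); gripped by the thread, it leans or slips back 1 to 4 mm in the fingers under the push
- nipple: brass double nipple 22 x 32 x 19 mm lying on the bench, to be left alone; origin at the centre of its underside
- elbow: black and blue push-in elbow 52 x 38 x 18 mm lying on the bench, to be left alone; origin at the centre of its underside
- ptfe_roll: white roll of thread tape, 52 mm across, 13 mm high, lying flat, to be left alone; origin at the centre of its underside
There are look-alikes about, which are no part of the job. What is shaped like the plug_2 but orange, pink or red is not meant.

How it is judged:
By the outcome, as a careful person would: the job done as asked, in the order asked, and still so for the second after the job is handed in, with the robot touching nothing.
It also fails if it takes over 72 s, if anything falls off the work surface, if the arm or the gripper's body presses on something with over 40 N, if the wrist force passes 120 N, or if a joint passes its speed limit or range.

## Working session

There is one attempt and no reset: what is moved stays moved. The work goes in short steps, Python scripts to look and compute and a shell command to move; the robot and the scene stay as the last step left them, time stands still between calls to the robot, and variables do not carry over. Pictures are saved under pics/ and viewed, at most 10 in all, crops included, and the job is handed in when it is done.

```bash
mkdir -p pics; ls; python3 - <<'E'
from rig import *
import cv2
for n in("top","side"):
    cv2.imwrite(f"pics/{n}0.png",camera(n)[:,:,::-1]); print(n,camera_params(n))
print(read_state())
E
```

```text
pics
top {'intrinsics': array([[390.28236366,   0.        , 315.3218782 ],
       [  0.        , 390.28236366, 194.16124631],
       [  0.        ,   0.        ,   1.        ]]), 'origin': array([402.74501649, -11.39629723, 873.39472622]), 'attitude': array([ 0.02622856, -0.70386655,  0.70925693, -0.02895769])}
side {'intrinsics': array([[404.77153141,   0.        , 324.60152885],
       [  0.        , 404.77153141, 196.84492934],
       [  0.        ,   0.        ,   1.        ]]), 'origin': array([142.81941117, 603.08989946, 528.40678925]), 'attitude': array([ 0.12239479, -0.21097665,  0.85862626, -0.45085398])}
{'time': 0.1, 'joint_positions': array([ 1.11561908e+00,  3.53607355e-01,  1.63404028e+00,  2.66614934e-06,
        1.15525216e+00, -2.38159411e-03]), 'joint_vel': array([ 9.93583543e-05,  4.90779088e-05, -2.06334681e-03, -1.66079597e-03,
        1.85002230e-03, -1.32412788e-04]), 'effort': array([ 1.16306448e-03, -5.94902980e+01, -3.34934664e+01,  6.98669837e-02,
        1.84028962e-02, -6.09515109e-05]), 'tool_pos': array([273.2198866 , 561.62478748, 224.9293407 ]), 'tool_rot': array([-1.49409413e-04,  2.24469212e-01,  9.74480962e-01, -6.36261776e-04]), 'wrist_force': array([ 0.35036506, -0.33930775, -0.23292551]), 'wrist_torque': array([-0.05145287,  0.01907081,  0.01900872]), 'grip_force': 0.0, 'width': 91.93345475235465}
```

View pics/top0.png

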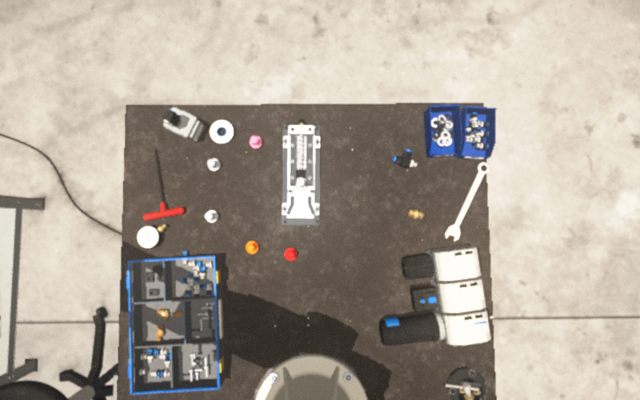

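View pics/side0.png

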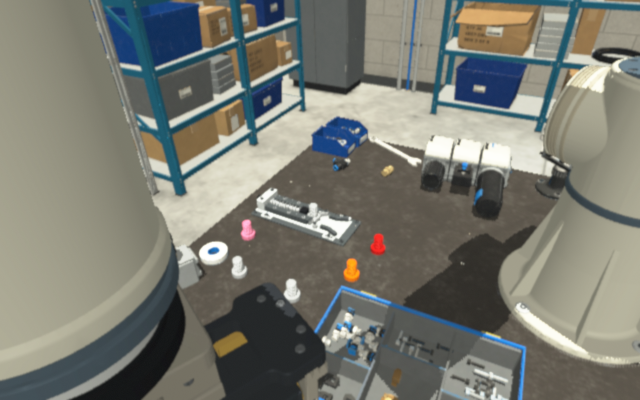

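Top: the grey plugs are near (213,164) and (211,215) and the magazine is at (301,175), entry at the bottom. Side: the plugs are near (238,267) and (291,290). I'll enlarge both views.

```bash
python3 - <<'E'
import cv2,numpy as np
t=cv2.imread("pics/top0.png");s=cv2.imread("pics/side0.png")
R=lambda im,x,y,w,h,k:cv2.resize(im[y:y+h,x:x+w],None,fx=k,fy=k,interpolation=cv2.INTER_CUBIC)
# top: magazine 270..335 x 115..230 at 5x ; plugs 195..230 
a=R(t,272,115,60,115,5); b=np.vstack([R(t,195,148,32,32,9),R(t,195,200,32,32,9)])[:575]
cv2.imwrite("pics/c1.png",np.hstack([a,b]))
a=R(s,250,182,115,65,6); b=np.hstack([R(s,222,250,32,32,8),R(s,275,275,32,32,8)])
print(a.shape,b.shape)
cv2.imwrite("pics/c2.png",np.vstack([a[:340],np.pad(b,((0,0),(0,a.shape[1]-b.shape[1]),(0,0)))]))
E
```

```text
(390, 690, 3) (256, 512, 3)
```

View pics/c1.png

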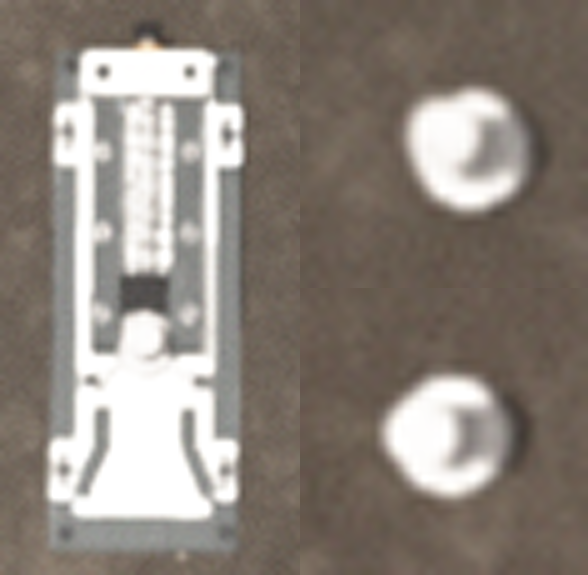

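View pics/c2.png

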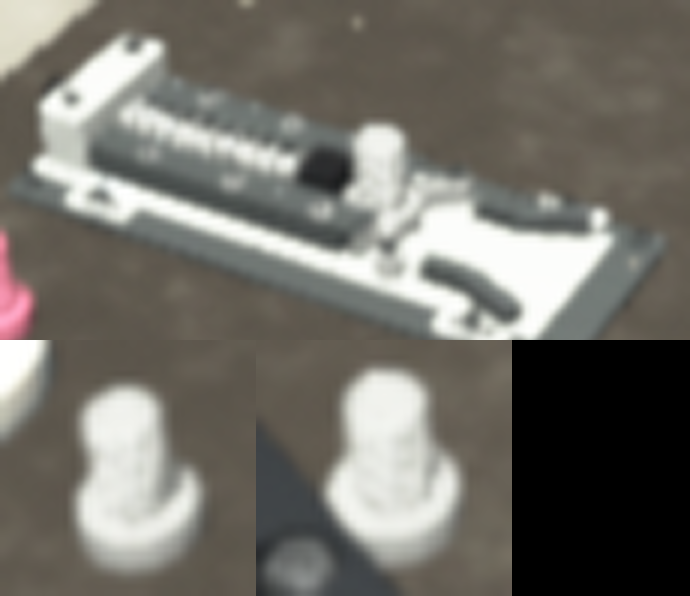

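c1 (top): the held plug's shank end is at crop (145,336). The bed corners are (52,50), (242,50), (48,548) and (238,550). The plug shank ends are ≈(452,143) and (432,437), with collars centred at (469,152) and (452,437). c2 (side): the tops are at (380,135), (121,405) and (384,388).

```bash
cat > h.py <<'E'
import numpy as np
from rig import *
from scipy.spatial.transform import Rotation as Ro
def ray(n,p):
    c=camera_params(n);q=c["attitude"];R=Ro.from_quat(q,scalar_first=True).as_matrix()
    d=R@np.linalg.inv(c["intrinsics"])@[p[0],p[1],1];return c["origin"],d/np.linalg.norm(d)
def atz(n,p,z):
    o,d=ray(n,p);return (o+d*(z-o[2])/d[2]).round(1)
def tri(pt,ps):
    o1,d1=ray("top",pt);o2,d2=ray("side",ps)
    s=np.linalg.lstsq(np.c_[d1,-d2],o2-o1,rcond=None)[0]
    a,b=o1+s[0]*d1,o2+s[1]*d2;return ((a+b)/2).round(1),np.linalg.norm(a-b).round(1)
def un(p,k,ox,oy): return ((p[0]+.5)/k-.5+ox,(p[1]+.5)/k-.5+oy)
def proj(n,P):
    c=camera_params(n);R=Ro.from_quat(c["attitude"],scalar_first=True).as_matrix()
    v=c["intrinsics"]@R.T@(np.asarray(P)-c["origin"]);return (v[:2]/v[2]).round(1)
E
python3 - <<'E'
from h import *
T=lambda p:un(p,5,272,115)
S=lambda p:un(p,6,250,182)
for p in[(52,50),(242,50),(48,548),(238,550)]:print("bed",atz("top",T(p),5))
print("bedside",atz("side",S((663,240)),5),atz("side",S((10,190)),5))
print("held",tri(T((145,336)),S((380,135))),atz("top",T((145,336)),44),atz("side",S((380,135)),44))
for nm,e,c,st,sc in[("A",un((152,143),9,195,148),un((169,152),9,195,148),un((121,65),8,222,250),un((139,157),8,222,250)),
 ("B",un((132,149),9,195,200),un((152,149),9,195,200),un((128,48),8,275,275),un((137,150),8,275,275))]:
  print(nm,tri(e,st),"collar",tri(c,sc),atz("top",e,36),atz("top",c,8),atz("side",st,36),atz("side",sc,10))
# entry front edge of cassette, pivots, lips
for p in[(142,516),(100,380),(200,380),(75,500),(213,500)]:print(atz("top",T(p),8))
E
```

```text
bed [629.1  59.2   5. ]
bed [628.5 -26.8   5. ]
bed [404.4  61.2   5. ]
bed [402.9 -23.1   5. ]
bedside [404.5 -20.2   5. ] [627.9  59.3   5. ]
held (array([494.9,  16.7,  44.6]), np.float64(1.5)) [494.3  16.4  44. ] [496.1  16.2  44. ]
A (array([538.8, 210.7,  36.6]), np.float64(5.3)) collar (array([539.2, 212.4,  10.1]), np.float64(1.8)) [536.6 209.3  36. ] [538.8 212.5   8. ] [542. 211.  36.] [540.2 212.6  10. ]
B (array([424.7, 213.6,  36.1]), np.float64(4.2)) collar (array([424.4, 215.8,   7.8]), np.float64(2.2)) [422.8 212.6  36. ] [423.4 215.2   8. ] [426.7 214.3  36. ] [424.3 217.8  10. ]
[418.2  19.3   8. ]
[478.8  37.7   8. ]
[478.4  -6.8   8. ]
[425.5  49.    8. ]
[425.  -12.2   8. ]
```

The manual's scale: shifts go in shares of 62.5 mm and turns go in shares of pi/2 rad. Converting my numbers, -38.3 mm is -0.6128, -17.3 mm is -0.2768, -0.1466 rad / 1.5708 = -0.0933.

```bash
python3 -m inch '[[[0,0,-0.0933,0,0,0,50],[0,0,-0.0933,0,0,0,50],[0,0,-0.0933,0,0,0,50],[0,0,0,-0.2768,-0.6128,0,50],[0,0,0,-0.2768,-0.6128,0,50],[0,0,0,-0.2768,-0.6128,0,50],[0,0,0,-0.2768,-0.6128,0,50],[0,0,0,-0.2768,-0.6128,0,50],[0,0,0,-0.2768,-0.6128,0,50],[0,0,0,-0.2768,-0.6128,0,50],[0,0,0,-0.2768,-0.6128,0,50]]]' 50; python3 -m inch '[[[0,0,0,-0.2768,-0.6128,0,50],[0,0,0,0,0,0,50],[0,0,0,0,0,0,50]]]'
python3 -c "
from h import *
s=read_state();print(s['tool_pos'],s['joint_positions'].round(2));print(Ro.from_quat(s['tool_rot'],scalar_first=True).as_matrix().round(4))"
```

```text
time: 1.48
tool_pos: [408.0, 252.5, 225.4]
tool_rot: [-0.0, 0.006, 1.0, -0.0]
wrist_force: [0.3, 0.0, -0.1]
width: 50.1
grip_force: 0.0
time: 1.85
tool_pos: [424.5, 215.5, 225.5]
tool_rot: [-0.0, 0.007, 1.0, 0.0]
wrist_force: [0.1, -0.4, -0.4]
width: 50.0
grip_force: 0.0
[424.47410204 215.49595719 225.47702949] [ 0.47  0.12  1.94  0.    1.08 -1.09]
[[-9.999e-01  1.390e-02 -4.000e-04]
 [ 1.390e-02  9.999e-01  2.000e-04]
 [ 4.000e-04  2.000e-04 -1.000e+00]]
```

In the tool's units: 40 mm is 0.64, 20 mm is 0.32.

```bash
python3 -m inch '[[[0,0,0,0,-0.0096,0.64,50],[0,0,0,0,0,0.64,50],[0,0,0,0,0,0.64,50],[0,0,0,0,0,0.64,50],[0,0,0,0,0,0.32,50],[0,0,0,0,0,0.3072,50],[0,0,0,0,0,0,50],[0,0,0,0,0,0,50]]]'; python3 - <<'E'
from h import *
import cv2
s=camera("side");t=camera("top")
a=cv2.resize(s[230:330,220:340],None,fx=4,fy=4,interpolation=2);b=cv2.resize(t[150:250,180:260],None,fx=4,fy=4,interpolation=2)
cv2.imwrite("pics/g1.png",np.hstack([a,b])[:,:,::-1])
E
```

```text
time: 2.85
tool_pos: [424.7, 215.5, 26.8]
tool_rot: [0.0, 0.006, 1.0, 0.0]
wrist_force: [-0.6, -1.5, 0.2]
width: 49.9
grip_force: 0.0
```

View pics/g1.png

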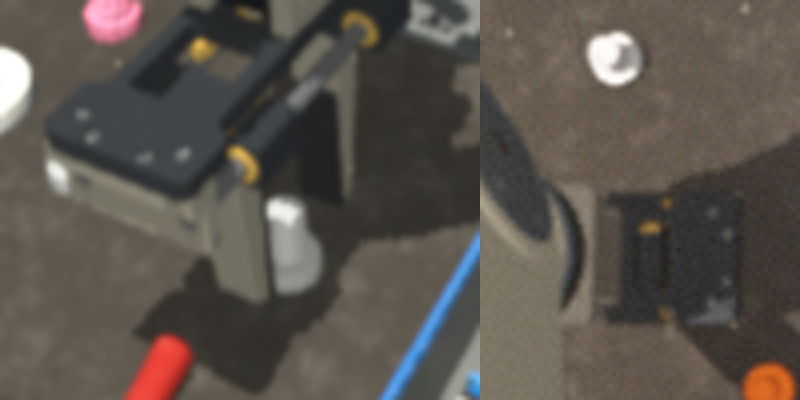

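The plug, at crop (292,245) in the side view, stands between the open fingers. Next I close the gripper and lift.

In the tool's units: -30 mm is -0.48, -20 mm is -0.32.

```bash
python3 -m inch '[[[0,0,0,0,0,0,10],[0,0,0,0,0,0,10],[0,0,0,0,0,0,10],[0,0,0,0,0,0,10],[0,0,0,0,0,0,10],[0,0,0,0,0,0,10]]]' 50;  python3 -m inch '[[[0,0,0,0,0,-0.32,10],[0,0,0,0,0,-0.48,10],[0,0,0,0,0,-0.32,10],[0,0,0,0,0,0,10]]]'
```

```text
time: 3.7
tool_pos: [424.8, 214.7, 26.5]
tool_rot: [0.0, 0.007, 1.0, 0.0]
wrist_force: [-0.7, -0.2, 2.5]
width: 15.7
grip_force: 50.0
time: 4.2
tool_pos: [425.4, 215.1, 97.3]
tool_rot: [0.001, 0.006, 1.0, 0.001]
wrist_force: [0.2, -0.4, -1.0]
width: 15.8
grip_force: 50.0
```

In the tool's units: -32.75 mm is -0.524, -3.1 mm is -0.0496.

```bash
python3 -m inch '[[[0,0,0,-0.0496,-0.524,0,10],[0,0,0,-0.0496,-0.524,0,10],[0,0,0,-0.0496,-0.524,0,10],[0,0,0,-0.0496,-0.524,0,10],[0,0,0,-0.0496,-0.524,0,10],[0,0,0,-0.0496,-0.524,0,10],[0,0,0,0,0,0,10],[0,0,0,0,0,0.4,10],[0,0,0,0,0,0.4,10],[0,0,0,0,0,0,10],[0,0,0,0,0,0,10]]]'; python3 - <<'E'
from h import *
import cv2
s=camera("side");t=camera("top")
print(read_state()["tool_pos"],read_state()["wrist_force"])
a=cv2.resize(s[170:260,240:370],None,fx=4,fy=4,interpolation=2);b=cv2.resize(t[120:210,270:340],None,fx=4,fy=4,interpolation=2)
cv2.imwrite("pics/g2.png",np.hstack([a,b])[:,:,::-1])
E
```

```text
time: 5.58
tool_pos: [440.6, 18.5, 46.5]
tool_rot: [-0.0, 0.006, 1.0, 0.0]
wrist_force: [-0.3, -0.3, -0.5]
width: 15.7
grip_force: 50.0
[441.23230716  18.30345636  47.06923315] [-0.37909236  1.22079326 -1.77736245]
```

View pics/g2.png

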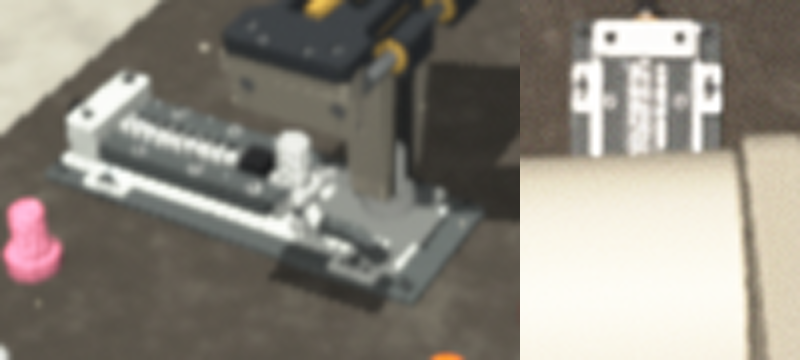

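The plug hangs above the entry at crop (405,165), with the held plug at (293,155). I'll lower it onto the floor by feel.

In the tool's units: 5 mm is 0.08, 4 mm is 0.064.

```bash
python3 -m inch '[[[0,0,0,0,0,0.08,10],[0,0,0,0,0,0.064,10],[0,0,0,0,0,0.032,10],[0,0,0,0,0,0,10],[0,0,0,0,0,0,10]]]'; python3 -m inch '[[[0,0,0,0,0,0.0112,10],[0,0,0,0,0,0,10]]]'
```

```text
time: 6.3
tool_pos: [440.7, 18.0, 35.4]
tool_rot: [-0.0, 0.007, 1.0, -0.0]
wrist_force: [0.2, -0.2, -1.0]
width: 15.7
grip_force: 50.0
time: 6.55
tool_pos: [440.6, 18.0, 34.7]
tool_rot: [-0.0, 0.007, 1.0, -0.0]
wrist_force: [0.5, -0.6, -0.7]
width: 15.5
grip_force: 50.0
```

In the tool's units: -6 mm is -0.096.

```bash
python3 -m inch '[[[0,0,0,-0.096,0,0,10],[0,0,0,-0.096,0,0,10],[0,0,0,-0.096,0,0,10],[0,0,0,0,0,0,10]]]'; for i in 1; do python3 -m inch '[[[0,0,0,-0.048,0,0,10],[0,0,0,-0.048,0,0,10],[0,0,0,0,0,0,10]]]'; done; python3 -m inch '[[[0,0,0,-0.04,0,0,10],[0,0,0,-0.04,0,0,10],[0,0,0,0,0,0,10]]]'
```

```text
time: 7.05
tool_pos: [459.5, 18.7, 34.7]
tool_rot: [0.0, 0.007, 1.0, 0.001]
wrist_force: [0.8, 8.1, 0.7]
width: 15.7
grip_force: 50.0
time: 7.42
tool_pos: [465.1, 18.6, 34.6]
tool_rot: [-0.0, 0.007, 1.0, 0.001]
wrist_force: [-1.4, 9.5, -1.6]
width: 16.0
grip_force: 50.0
time: 7.8
tool_pos: [468.3, 18.5, 34.6]
tool_rot: [-0.002, 0.007, 1.0, 0.001]
wrist_force: [-5.6, 8.0, 6.4]
width: 15.5
grip_force: 50.0
```

In the tool's units: 1.2 mm is 0.0192.

```bash
python3 -m inch '[[[0,0,0,0,0.0192,0,10],[0,0,0,0,0,0,10]]]' 58; python3 -m inch '[[[0,0,0,-0.04,0,0,10],[0,0,0,-0.04,0,0,10],[0,0,0,0,0,0,10]]]';  python3 -m inch '[[[0,0,0,-0.04,0,0,10],[0,0,0,-0.04,0,0,10],[0,0,0,0,0,0,10]]]'
```

```text
time: 8.05
tool_pos: [468.3, 19.0, 34.5]
tool_rot: [-0.002, 0.007, 1.0, 0.0]
wrist_force: [-5.0, 0.8, 5.2]
width: 15.2
grip_force: 58.0
time: 8.43
tool_pos: [473.0, 18.7, 34.5]
tool_rot: [-0.002, 0.006, 1.0, -0.0]
wrist_force: [-6.1, -0.2, 6.5]
width: 15.3
grip_force: 58.0
time: 8.8
tool_pos: [476.7, 18.8, 34.5]
tool_rot: [-0.003, 0.007, 1.0, 0.0]
wrist_force: [-11.2, 1.9, 12.2]
width: 15.4
grip_force: 58.0
```

In the tool's units: -2.5 mm is -0.04, -0.5 mm is -0.008.

```bash
python3 -m inch '[[[0,0,0,-0.04,0,-0.008,10],[0,0,0,-0.04,0,0,10],[0,0,0,0,0,0,10]]]'; python3 -m inch '[[[0,0,0,-0.04,0,0,10],[0,0,0,-0.04,0,0,10],[0,0,0,0,0,0,10]]]';  python3 -m inch '[[[0,0,0,-0.024,0,0,10],[0,0,0,-0.024,0,0,10],[0,0,0,0,0,0,10]]]'
```

```text
time: 9.18
tool_pos: [480.4, 18.6, 34.6]
tool_rot: [-0.004, 0.007, 1.0, -0.0]
wrist_force: [-12.3, 1.0, 11.8]
width: 15.7
grip_force: 58.0
time: 9.55
tool_pos: [485.5, 18.5, 34.6]
tool_rot: [-0.004, 0.007, 1.0, -0.0]
wrist_force: [-12.1, 1.3, 10.8]
width: 15.3
grip_force: 58.0
time: 9.93
tool_pos: [488.9, 18.4, 34.6]
tool_rot: [-0.004, 0.007, 1.0, -0.0]
wrist_force: [-10.8, -0.6, 9.2]
width: 15.4
grip_force: 58.0
```

In the tool's units: -2 mm is -0.032, -0.3 mm is -0.0048.

```bash
for i in 1; do python3 -m inch '[[[0,0,0,-0.032,0,-0.0048,10],[0,0,0,0,0,0,10]]]'; done; python3 -m inch '[[[0,0,0,-0.032,0,-0.0048,10],[0,0,0,0,0,0,10]]]'; python3 -m inch '[[[0,0,0,-0.032,0,0,10],[0,0,0,0,0,0,10]]]'; python3 -m inch '[[[0,0,0,-0.032,0,0,10],[0,0,0,0,0,0,10]]]'
```

```text
time: 10.18
tool_pos: [491.6, 18.4, 34.7]
tool_rot: [-0.003, 0.007, 1.0, -0.0]
wrist_force: [-7.8, -0.6, 2.2]
width: 15.7
grip_force: 58.0
time: 10.42
tool_pos: [494.2, 18.8, 35.0]
tool_rot: [-0.003, 0.007, 1.0, 0.0]
wrist_force: [-5.2, 4.2, -2.4]
width: 15.5
grip_force: 58.0
time: 10.68
tool_pos: [496.4, 18.8, 35.0]
tool_rot: [-0.002, 0.007, 1.0, 0.0]
wrist_force: [-4.1, 3.5, -1.9]
width: 15.3
grip_force: 58.0
time: 10.92
tool_pos: [497.5, 18.7, 34.8]
tool_rot: [-0.003, 0.007, 1.0, 0.0]
wrist_force: [-8.4, 2.6, -0.5]
width: 15.7
grip_force: 58.0
```

In the tool's units: -2 mm is -0.032.

```bash
python3 -m inch '[[[0,0,0,-0.032,0,0,10],[0,0,0,0,0,0,10]]]';python3 -m inch '[[[0,0,0,-0.024,0,0,10],[0,0,0,0,0,0,10]]]'; python3 -m inch '[[[0,0,0,0.024,0,0,10],[0,0,0,0.024,0,0,10],[0,0,0,0,0,0,10]]]'; python3 -m inch '[[[0,0,0,0.024,0,0,10],[0,0,0,0.024,0,0,10],[0,0,0,0,0,0,10]]]'
```

```text
time: 11.18
tool_pos: [499.2, 18.8, 34.8]
tool_rot: [-0.004, 0.007, 1.0, 0.0]
wrist_force: [-8.7, 3.8, 0.9]
width: 15.6
grip_force: 58.0
time: 11.42
tool_pos: [500.6, 18.8, 34.8]
tool_rot: [-0.004, 0.007, 1.0, 0.0]
wrist_force: [-8.1, 4.6, 0.7]
width: 15.7
grip_force: 58.0
time: 11.8
tool_pos: [498.1, 18.8, 34.8]
tool_rot: [-0.003, 0.007, 1.0, 0.0]
wrist_force: [-7.6, 3.3, -1.1]
width: 15.5
grip_force: 58.0
time: 12.18
tool_pos: [496.2, 18.8, 35.1]
tool_rot: [-0.002, 0.007, 1.0, 0.0]
wrist_force: [-4.9, 3.3, -2.4]
width: 15.9
grip_force: 58.0
```

In the tool's units: 1.5 mm is 0.024.

```bash
python3 -m inch '[[[0,0,0,0.024,0,0,10],[0,0,0,0,0,0,10]]]'; python3 -m inch '[[[0,0,0,0.024,0,0,10],[0,0,0,0,0,0,10]]]'
```

```text
time: 12.42
tool_pos: [495.8, 18.9, 35.4]
tool_rot: [-0.001, 0.007, 1.0, 0.0]
wrist_force: [-2.4, 5.6, -3.2]
width: 15.6
grip_force: 58.0
time: 12.68
tool_pos: [495.4, 19.0, 35.7]
tool_rot: [0.0, 0.007, 1.0, 0.0]
wrist_force: [-1.0, 4.8, -2.9]
width: 15.7
grip_force: 58.0
```

In the tool's units: -40 mm is -0.64, 32.3 mm is 0.5168.

```bash
python3 -m inch '[[[0,0,0,0,0,0,45],[0,0,0,0,0,0,45],[0,0,0,0,0,0,45],[0,0,0,0,0,-0.32,45],[0,0,0,0,0,-0.64,45],[0,0,0,0,0,-0.48,45],[0,0,0,-0.112,0.5168,0,45],[0,0,0,-0.112,0.5168,0,45],[0,0,0,-0.112,0.5168,0,45],[0,0,0,-0.112,0.5168,0,45],[0,0,0,-0.112,0.5168,0,45],[0,0,0,-0.112,0.5168,0,45]]]';python3 -m inch '[[[0,0,0,0,0,0,45],[0,0,0,0,0,0,45]]]'; python3 - <<'E'
from h import *
import cv2
s=camera("side");t=camera("top")
print(read_state()["tool_pos"],read_state()["wrist_force"])
a=cv2.resize(s[170:290,220:370],None,fx=4,fy=4,interpolation=2);b=cv2.resize(t[120:240,270:320],None,fx=4,fy=4,interpolation=2)
cv2.imwrite("pics/g3.png",np.hstack([a,b])[:,:,::-1])
E
```

```text
time: 14.18
tool_pos: [540.0, 212.7, 125.9]
tool_rot: [0.0, 0.007, 1.0, -0.0]
wrist_force: [0.0, 0.3, 0.4]
width: 45.2
grip_force: 0.0
time: 14.42
tool_pos: [539.3, 211.1, 125.6]
tool_rot: [-0.0, 0.006, 1.0, -0.0]
wrist_force: [-0.2, -0.4, 0.3]
width: 44.9
grip_force: 0.0
[539.37735334 210.72890281 125.7017122 ] [-0.13352032 -0.17388406  0.99098637]
```

View pics/g3.png

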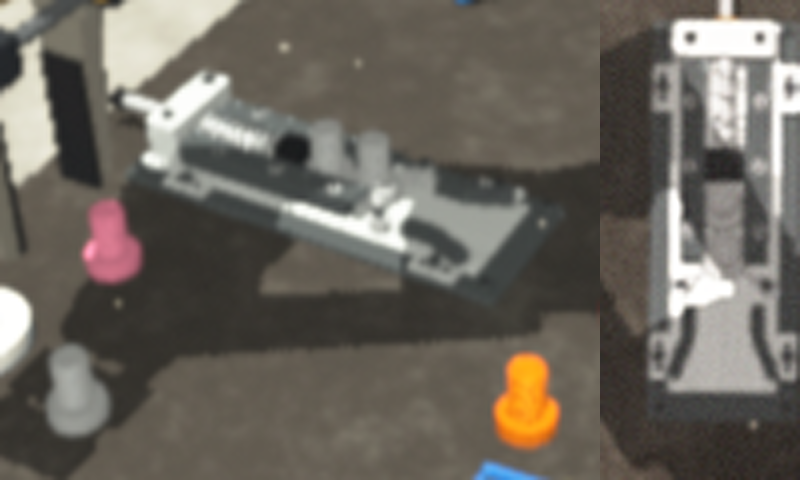

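Both plugs stand in the row. The new one's top is at side pixel ≈(313,204), where the held plug was before, so the lips hold it. Next is plug A.

In the tool's units: 40 mm is 0.64, 35 mm is 0.56.

```bash
python3 -m inch '[[[0,0,0,0,0.0128,0.64,45],[0,0,0,0,0,0.56,45],[0,0,0,0,0,0.24,45],[0,0,0,0,0,0.144,45],[0,0,0,0,0,0,45],[0,0,0,0,0,0,45],[0,0,0,0,0,0,10],[0,0,0,0,0,0,10],[0,0,0,0,0,0,10],[0,0,0,0,0,0,10],[0,0,0,0,0,0,10]]]' 58;  python3 -m inch '[[[0,0,0,0,0,-0.32,10],[0,0,0,0,0,-0.48,10],[0,0,0,0,0,-0.32,10],[0,0,0,0,0,0,10],[0,0,0,0,0,0,10]]]'
```

```text
time: 15.9
tool_pos: [539.8, 212.6, 27.0]
tool_rot: [0.0, 0.007, 1.0, 0.0]
wrist_force: [-0.5, 0.5, 3.8]
width: 15.2
grip_force: 58.0
time: 16.52
tool_pos: [539.1, 212.3, 95.9]
tool_rot: [-0.001, 0.007, 1.0, -0.0]
wrist_force: [-0.2, -0.6, -0.8]
width: 15.4
grip_force: 58.0
```

In the tool's units: -32.4 mm is -0.5184, 15.9 mm is 0.2544.

```bash
python3 -m inch '[[[0,0,0,0.2544,-0.5184,0,10],[0,0,0,0.2544,-0.5184,0,10],[0,0,0,0.2544,-0.5184,0,10],[0,0,0,0.2544,-0.5184,0,10],[0,0,0,0.2544,-0.5184,0,10],[0,0,0,0.2544,-0.5184,0,10],[0,0,0,0,0,0,10],[0,0,0,0,0,0.4,10],[0,0,0,0,0,0.352,10],[0,0,0,0,0,0,10],[0,0,0,0,0,0,10]]]';python3 -m inch '[[[0,0,0,0,0,0.096,10],[0,0,0,0,0,0.064,10],[0,0,0,0,0,0.032,10],[0,0,0,0,0,0,10],[0,0,0,0,0,0,10]]]'
```

```text
time: 17.9
tool_pos: [442.1, 19.8, 49.9]
tool_rot: [-0.0, 0.006, 1.0, 0.0]
wrist_force: [0.3, 0.2, 0.2]
width: 15.7
grip_force: 58.0
time: 18.52
tool_pos: [441.9, 19.4, 37.9]
tool_rot: [0.0, 0.007, 1.0, -0.0]
wrist_force: [-0.2, 0.3, -0.8]
width: 15.7
grip_force: 58.0
```

In the tool's units: 2 mm is 0.032, 0.8 mm is 0.0128.

```bash
python3 -m inch '[[[0,0,0,0,0,0.032,10],[0,0,0,0,0,0.0128,10],[0,0,0,0,0,0,10],[0,0,0,0,0,0,10]]]';python3 -m inch '[[[0,0,0,-0.08,0,0,10],[0,0,0,-0.08,0,0,10],[0,0,0,-0.08,0,0,10],[0,0,0,-0.064,0,0,10],[0,0,0,0,0,0,10]]]'; python3 -m inch '[[[0,0,0,-0.04,0,0,10],[0,0,0,-0.04,0,0,10],[0,0,0,0,0,0,10]]]'; python3 -m inch '[[[0,0,0,-0.04,0,0,10],[0,0,0,-0.04,0,0,10],[0,0,0,0,0,0,10]]]'
```

```text
time: 19.02
tool_pos: [441.8, 19.4, 35.0]
tool_rot: [0.0, 0.007, 1.0, -0.0]
wrist_force: [-0.2, -0.2, -0.3]
width: 15.7
grip_force: 58.0
time: 19.65
tool_pos: [461.3, 19.2, 35.0]
tool_rot: [0.0, 0.007, 1.0, 0.0]
wrist_force: [0.3, 0.2, 0.4]
width: 15.5
grip_force: 58.0
time: 20.02
tool_pos: [466.0, 19.1, 35.0]
tool_rot: [0.0, 0.007, 1.0, -0.0]
wrist_force: [0.6, 0.8, 0.1]
width: 15.8
grip_force: 58.0
time: 20.4
tool_pos: [468.0, 19.0, 35.0]
tool_rot: [-0.003, 0.007, 1.0, -0.0]
wrist_force: [-9.8, 1.0, 15.6]
width: 15.3
grip_force: 58.0
```

In the tool's units: -2.5 mm is -0.04, -0.5 mm is -0.008.

```bash
python3 -m inch '[[[0,0,0,-0.04,0,-0.008,10],[0,0,0,-0.04,0,0,10],[0,0,0,0,0,0,10]]]'; python3 -m inch '[[[0,0,0,-0.04,0,0,10],[0,0,0,-0.04,0,0,10],[0,0,0,0,0,0,10]]]'; python3 -m inch '[[[0,0,0,-0.032,0,0,10],[0,0,0,-0.032,0,0,10],[0,0,0,0,0,0,10]]]'
```

```text
time: 20.78
tool_pos: [472.4, 18.8, 35.0]
tool_rot: [-0.003, 0.006, 1.0, -0.0]
wrist_force: [-9.7, -0.3, 10.4]
width: 15.3
grip_force: 58.0
time: 21.15
tool_pos: [476.2, 18.9, 35.1]
tool_rot: [-0.005, 0.007, 1.0, -0.0]
wrist_force: [-12.5, 2.1, 15.3]
width: 15.6
grip_force: 58.0
time: 21.52
tool_pos: [479.0, 18.8, 35.1]
tool_rot: [-0.006, 0.007, 1.0, -0.0]
wrist_force: [-16.7, 1.6, 21.5]
width: 15.4
grip_force: 58.0
```

In the tool's units: -2 mm is -0.032, -0.5 mm is -0.008.

```bash
python3 -m inch '[[[0,0,0,-0.032,0,-0.008,10],[0,0,0,-0.032,0,0,10],[0,0,0,0,0,0,10]]]'; python3 -m inch '[[[0,0,0,-0.032,0,-0.0048,10],[0,0,0,-0.032,0,0,10],[0,0,0,0,0,0,10]]]'; python3 -m inch '[[[0,0,0,-0.024,0,-0.0032,10],[0,0,0,0,0,0,10]]]'
```

```text
time: 21.9
tool_pos: [482.6, 18.6, 35.2]
tool_rot: [-0.006, 0.007, 1.0, -0.0]
wrist_force: [-17.0, 0.9, 16.4]
width: 15.7
grip_force: 58.0
time: 22.28
tool_pos: [486.9, 18.6, 35.2]
tool_rot: [-0.006, 0.006, 1.0, -0.0]
wrist_force: [-14.0, 1.2, 11.1]
width: 15.3
grip_force: 58.0
time: 22.52
tool_pos: [488.7, 18.5, 35.3]
tool_rot: [-0.005, 0.007, 1.0, -0.0]
wrist_force: [-14.2, -0.2, 6.6]
width: 15.7
grip_force: 58.0
```

In the tool's units: -1 mm is -0.016.

```bash
for i in 1; do python3 -m inch '[[[0,0,0,-0.016,0,0,10],[0,0,0,0,0,0,10]]]'; done; python3 -m inch '[[[0,0,0,-0.016,0,0,10],[0,0,0,0,0,0,10]]]'; python3 -m inch '[[[0,0,0,-0.016,0,0,10],[0,0,0,0,0,0,10]]]'; python3 -m inch '[[[0,0,0,-0.016,0,0,10],[0,0,0,0,0,0,10]]]'
```

```text
time: 22.78
tool_pos: [489.8, 18.5, 35.3]
tool_rot: [-0.005, 0.007, 1.0, -0.0]
wrist_force: [-12.3, 1.4, 5.5]
width: 15.3
grip_force: 58.0
time: 23.02
tool_pos: [491.1, 18.5, 35.3]
tool_rot: [-0.005, 0.007, 1.0, -0.0]
wrist_force: [-11.7, -0.9, 4.7]
width: 15.5
grip_force: 58.0
time: 23.28
tool_pos: [492.8, 18.4, 35.3]
tool_rot: [-0.004, 0.006, 1.0, -0.0]
wrist_force: [-9.0, -0.6, 1.0]
width: 15.5
grip_force: 58.0
time: 23.52
tool_pos: [494.1, 18.9, 35.3]
tool_rot: [-0.004, 0.007, 1.0, 0.0]
wrist_force: [-9.3, 2.9, 0.2]
width: 15.3
grip_force: 58.0
```

```bash
python3 -m inch '[[[0,0,0,-0.0128,0,0,10],[0,0,0,0,0,0,10]]]'; python3 -m inch '[[[0,0,0,-0.0112,0,0,10],[0,0,0,0,0,0,10]]]'; python3 -m inch '[[[0,0,0,-0.008,0,0,10],[0,0,0,0,0,0,10]]]'
```

```text
time: 23.78
tool_pos: [494.9, 19.1, 35.3]
tool_rot: [-0.004, 0.007, 1.0, 0.0]
wrist_force: [-8.9, 5.3, 0.3]
width: 15.4
grip_force: 58.0
time: 24.02
tool_pos: [496.0, 19.1, 35.3]
tool_rot: [-0.004, 0.007, 1.0, 0.0]
wrist_force: [-8.1, 4.4, -0.6]
width: 15.4
grip_force: 58.0
time: 24.28
tool_pos: [496.3, 18.9, 35.3]
tool_rot: [-0.004, 0.007, 1.0, 0.0]
wrist_force: [-8.2, 3.2, 0.3]
width: 15.4
grip_force: 58.0
```

In the tool's units: -0.5 mm is -0.008.

```bash
python3 -m inch '[[[0,0,0,-0.008,0,0,10],[0,0,0,0,0,0,10]]]'; python3 -m inch '[[[0,0,0,-0.0064,0,0,10],[0,0,0,0,0,0,10]]]'; python3 -m inch '[[[0,0,0,0.0192,0,0,10],[0,0,0,0,0,0,10]]]'; python3 -m inch '[[[0,0,0,0.016,0,0,10],[0,0,0,0,0,0,10]]]'; python3 -m inch '[[[0,0,0,0.016,0,0,10],[0,0,0,0,0,0,10]]]'
```

```text
time: 24.52
tool_pos: [496.5, 18.8, 35.3]
tool_rot: [-0.004, 0.007, 1.0, 0.0]
wrist_force: [-8.4, 3.1, 0.5]
width: 15.9
grip_force: 58.0
time: 24.78
tool_pos: [496.7, 18.8, 35.3]
tool_rot: [-0.004, 0.007, 1.0, 0.0]
wrist_force: [-10.0, 2.4, 3.5]
width: 15.5
grip_force: 58.0
time: 25.02
tool_pos: [496.3, 18.9, 35.3]
tool_rot: [-0.004, 0.007, 1.0, 0.0]
wrist_force: [-8.3, 3.5, -2.1]
width: 15.5
grip_force: 58.0
time: 25.28
tool_pos: [496.0, 18.9, 35.5]
tool_rot: [-0.003, 0.007, 1.0, 0.0]
wrist_force: [-6.5, 3.9, -1.9]
width: 15.8
grip_force: 58.0
time: 25.52
tool_pos: [495.6, 19.1, 35.6]
tool_rot: [-0.002, 0.007, 1.0, 0.0]
wrist_force: [-4.0, 4.4, -1.8]
width: 15.1
grip_force: 58.0
```

In the tool's units: 1 mm is 0.016.

```bash
python3 -m inch '[[[0,0,0,0.016,0,0,10],[0,0,0,0,0,0,10]]]'; python3 -m inch '[[[0,0,0,0.0112,0,0,10],[0,0,0,0,0,0,10]]]'
```

```text
time: 25.78
tool_pos: [495.1, 19.3, 35.8]
tool_rot: [-0.002, 0.007, 1.0, 0.0]
wrist_force: [-4.2, 5.7, -0.8]
width: 15.9
grip_force: 58.0
time: 26.02
tool_pos: [494.8, 19.4, 35.9]
tool_rot: [-0.001, 0.007, 1.0, 0.001]
wrist_force: [-2.1, 7.1, -1.8]
width: 15.5
grip_force: 58.0
```

In the tool's units: -40 mm is -0.64, 33 mm is 0.528.

```bash
python3 -m inch '[[[0,0,0,0,0,0,45],[0,0,0,0,0,0,45],[0,0,0,0,0,0,45],[0,0,0,0,0,-0.32,45],[0,0,0,0,0,-0.64,45],[0,0,0,0,0,-0.64,45],[0,0,0,-0.112,0.528,0,45],[0,0,0,-0.112,0.528,0,45],[0,0,0,-0.112,0.528,0,45],[0,0,0,-0.112,0.528,0,45],[0,0,0,-0.112,0.528,0,45],[0,0,0,0,0,0,45]]]'; python3 - <<'E'
from h import *
import cv2
s=camera("side");t=camera("top")
a=cv2.resize(s[170:290,220:370],None,fx=4,fy=4,interpolation=2);b=cv2.resize(t[120:240,270:320],None,fx=4,fy=4,interpolation=2)
cv2.imwrite("pics/g4.png",np.hstack([a,b])[:,:,::-1])
E
```

```text
time: 27.52
tool_pos: [533.9, 184.9, 136.5]
tool_rot: [0.0, 0.005, 1.0, 0.0]
wrist_force: [0.0, -0.8, -0.2]
width: 45.1
grip_force: 0.0
```

View pics/g4.png

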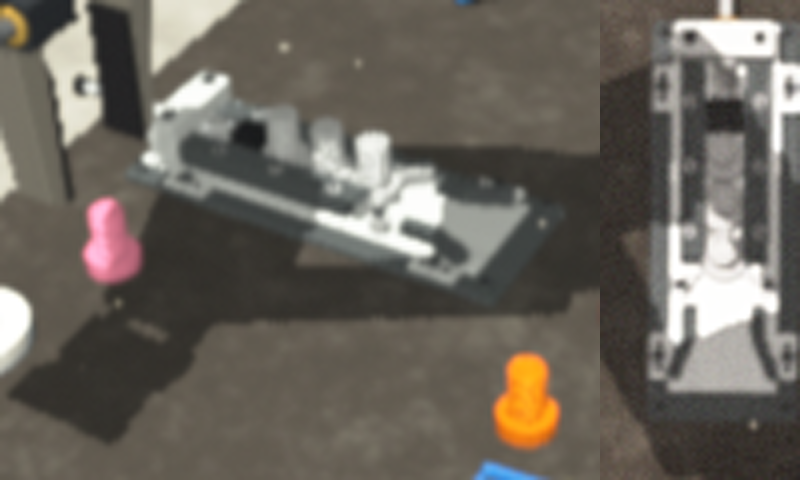

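Three plugs stand in the row, at side crop (285,130), (327,145) and (373,155). The last is at the same held position as before, and the lips are shut behind it.

```bash
python3 -c "
from rig import *
print(finish_job())"
```

```text
the job is handed in; nothing more can be done
None
```

Both screw plugs are in the magazine and held behind the lips, filling it with three; I handed the job in at about 27.6 s, with push force along the channel never reading above about 17 N and about 10 N at the final stop.

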